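# Clamp the horn spacer in the little screw press

### The arm

A 7-joint arm with a two-finger parallel gripper is mounted at the origin on the work surface. World frame = base frame: x ahead of the robot, y to its left, z up, the work surface at z = 0. Lengths are in m, angles in rad, forces in N, time in s.
With the tool pointing down it reaches from about 0.35 to 0.9 m from the base axis. Payload 8.1 kg.
Tool frame: the origin (TCP) lies midway between the tips of the shut fingers; the grasp point (between the pads) lies 19 mm behind it; z points along the fingers, y is the direction in which the jaws open and shut (so a half turn about z gives the same grasp; the last joint's range is limited). The gripper opens to 85 mm and grips with 20 to 120 N. Pads are 22 mm wide; open, the fingers measure 114 mm over their backs; the gripper's body (76 mm by 85 mm) begins 54 mm behind the grasp point. The pads swing forward as they close: fully open they stand 13 mm farther back than shut.
Start: joints at [1.099, 0.434, 0.025, 1.573, -0.012, 1.134, -0.075], TCP at [0.225, -0.583, 0.231] pointing down, gripper open.
Joint ranges: [-2.62, 2.62], [-0.44, 2.09], [-1.27, 1.32], [0.08, 2.57], [-1.32, 4.46], [0.12, 2], [-2.74, 2.74]. Speed limits (rad/s): [2.22, 2.22, 3.01, 3.01, 3.14, 3.14, 3.14].

### API

Orientations are given as [roll, pitch, yaw] about the fixed x, y, z axes, in that order (R = Rz(yaw) Ry(pitch) Rx(roll)).
In Python, from workcell import robot gives the robot as it stands. The module is installed in compiled form; this text tells all that it offers. Calls block until the motion is done:
- robot.move_pose(position, orientation): joint-space move of the TCP to a pose.
- robot.move_straight(position, max_speed=0.15, rotation=None, contact_N=None): straight line of the TCP; rotation=None keeps the orientation; max_speed is the mean speed in m/s. With contact_N (N) it stops when the force on the tool has changed by that much, and returns True; else False.
- robot.move_j(angles): joint-space move.
- robot.gripper_to(opening, squeeze=None): finger opening in m; squeeze is the grip in N (None keeps the last); returns when the fingers have stopped.
- robot.sleep(seconds).
- robot.solve_ik(position, orientation): joint angles nearest the present ones, or None.
- robot.camera(name): name is "scene" or "side" or "wrist"; returns a dict with "img" (420x560x3 uint8, blue, green, red), "range_z" (420x560 float32, m along the optical axis (not along the pixel's ray), 0 where there is no reading), "fx", "fy", "cx", "cy" (pixels), "dist" ([k1, k2, p1, p2, k3] as OpenCV has them; the pictures are not rectified), "R" (3x3) and "t" (3): a world point X has camera coordinates R X + t; the wrist camera has in their place "T_tool_cam" (4x4, takes a point from camera to tool coordinates, whose origin is the TCP and whose axes are the flange's). Camera axes: x right, y down, z forward; pixel columns grow to the right and rows downward; lengths in m; the calibration is good to about 2 mm. A picture is of the moment at which its call begins: read the wrist's pose just before it.
A pose or a line that the arm cannot do raises robot.Unreachable and nothing moves.
- robot.hand_in(): hands the job in, once; it reports no verdict.
Readings, each from a call of its own:
- robot.current_time_s(): time.
- robot.current_joint_positions(): joint angles.
- robot.current_joint_vel(): joint speeds.
- robot.current_effort(): joint torques, N m.
- robot.current_position(): TCP position.
- robot.current_tcp_rot(): TCP orientation.
- robot.current_ft_force(): force on the tool from outside, world axes, zero at the start.
- robot.current_moment(): the same for the moment, N m.
- robot.current_finger_gap(): finger opening in m.
Only numpy, scipy, OpenCV 4.12 (cv2) and the standard library are available. Lean on these libraries where they do the work, as an engineer would, in place of code of your own. Each camera call takes 0.05 s, during which the arm holds its last target. There are 200 camera calls.

### The job

Push the tray carrying the comb-shaped horn spacer fully home into the small green screw press, then screw the T-handle down clockwise, half turn by half turn on alternate ends, until the foot grips the spacer snugly. Stop as soon as you feel the handle stiffen clearly, because the horn cracks if it is clamped hard; then let go, and leave the other things on the shelf where they are.

Things in the scene. Friction and masses are not known exactly. Their poses are not given: they have to be found in the camera images.
- press: Small dark green screw press, fixed. Origin on the shelf under the vertical screw axis; z up; x is the way the tray slides home; the tray sticks out on the -x side. Base plate 180 x 150 x 12 mm (120 mm before the axis to 60 mm behind it), bridge 40 (x) x 150 mm (y) over the axis on two posts, its top 103 mm above the shelf, brass nut (radius 16 mm) on the axis up to 110 mm.
- thandle (a joint): T-handle angle, rad, 0 to 12.5; grows clockwise seen from above, which lowers screw and handle by 24 mm a full turn. Stays where it is left. Turning it free takes about 0.45 N m (8 N at a ball end). The foot's reach varies by 8 mm, unknown: it meets the spacer after 3 to 6.5 rad. Then the springy foot stiffens the turning; the feel is given under spacer.
- handle_red_end (a point): Centre of the red ball (18 mm across) at one end of the T-handle bar. The bar is a level steel rod 10 mm thick, the ball centres 110 mm apart and 55 mm from the screw axis. At thandle = 0 this end lies towards the press's +y and 168 mm above the shelf.
- handle_black_end (a point): Centre of the black ball (18 mm across) at the other end of the bar, opposite the red one.
- tray_slide (a joint): How far the tray has been pushed in, m: 0 = out (start), 0.05 = fully home against its stop. It slides with about 2 N of friction and stays where it is left.
- tray_knob (a point): Centre of the upper part of the upright dark red knob (18 mm across; from 14 to 54 mm above the shelf, this point at 40 mm) at the outer end of the aluminium tray, 130 mm before the tray's centre on its -x side.
- tray: Aluminium floor of the tray, 82 x 56 mm with a rim 4 mm high; origin at shelf level under the tray's centre, which lies under the screw axis when the tray is home; x as the press's x. Its upper face is 22 mm above the shelf.
- spacer: Comb-shaped horn spacer, 66 x 40 x 14 mm, loose inside the tray's rim; origin at the centre of its underside. Once the foot touches it, each 0.2 rad more on the handle adds about 0.08 N m. Snug is 0.1 to 0.3 N m above free turning (2 to 5.5 N more at a ball end), that is 26 to 78 N of clamping. The horn cracks above 110 N.
- jar_rim (a point): Bystander: centre of the mouth of the glass jar under the white funnel's stand (stand fixed, 185 mm tall, funnel 90 mm across).
- coaster: Bystander: grey slate coaster 100 x 100 x 8 mm with a small brass cup, origin at its underside.
- marble_center (a point): Bystander: pearly marble 18 mm across, in the cup on the coaster.
- dome_box: Bystander: rosewood dome box 100 x 140 mm, 102 mm high, origin at its underside.
- dust_brush_grip (a point): Bystander: handle of a dust brush lying on the shelf.
- oil_bottle: Bystander: amber glass bottle, 44 mm across, 90 mm high, origin at its underside.
- loupe: Bystander: black loupe, 36 mm across, 34 mm high, origin at its underside.
Things that resemble listed ones, but are neither listed nor needed, are in the scene too. There is more than one size of the spacer; the job needs the middle-sized.

How it is judged:
By the outcome, as a careful person would: the job done as asked, in the order asked, and still so for the second after the job is handed in, with the robot touching nothing.
It also fails if it takes over 72 s, if anything falls off the work surface, if the arm or the gripper's body presses on something with over 40 N, if the wrist force passes 120 N, or if a joint passes its speed limit or range.

## Working session

There is one attempt and no reset: what is moved stays moved. The work goes in short steps, each a Python script; the robot and the scene stay as the last script left them, time stands still between calls to the robot, and variables do not carry over. Pictures are saved under pics/ and viewed, about 8 in all and at most 12, crops included, and the job is handed in when it is done.

```bash
mkdir -p pics; cat > h.py <<'E'
import numpy as np, cv2
from workcell import robot
def snap(n,f):
    d=robot.camera(n); cv2.imwrite('pics/'+f+'.png',d['img']); np.savez('pics/'+f+'.npz',**{k:np.array(v) for k,v in d.items()}); return d
def p3(f,u,v,z=None,r=1):
    d=np.load('pics/'+f+'.npz'); K=np.array([[d['fx'],0,d['cx']],[0,d['fy'],d['cy']],[0,0,1.]])
    q=cv2.undistortPoints(np.array([[[u,v]]],float),K,d['dist'])[0,0]; ray=np.array([q[0],q[1],1])
    R,t=d['R'],d['t']
    if z is None:
        w=d['range_z'][int(v)-r:int(v)+r+1,int(u)-r:int(u)+r+1]; w=w[w>0]; s=np.median(w) if len(w) else np.nan
        return R.T@(ray*s-t)
    c=-R.T@t; k=R.T@ray; return c+k*(z-c[2])/k[2]
E
python3 - <<'E'
from h import *
a=snap('scene','s0');b=snap('side','d0')
cv2.imwrite('pics/both.png',cv2.resize(np.vstack([a['img'],b['img']]),None,fx=.7,fy=.7))
for d in(a,b): print(-d['R'].T@d['t'],d['R'][2])
print(robot.current_time_s(),robot.current_tcp_rot(),robot.current_ft_force())
E
```

```text
[ 1.15041919 -0.05246784  1.11239277] [-0.54262161  0.04953104 -0.83851563]
[-0.15322066  0.65759482  0.82348071] [ 0.57806684 -0.55643031 -0.59684508]
0.1 [-3.14023918e+00  1.22497694e-04  3.68718821e-01] [ 0.48967554  0.42096625 -0.44135491]
```

View pics/s0.png

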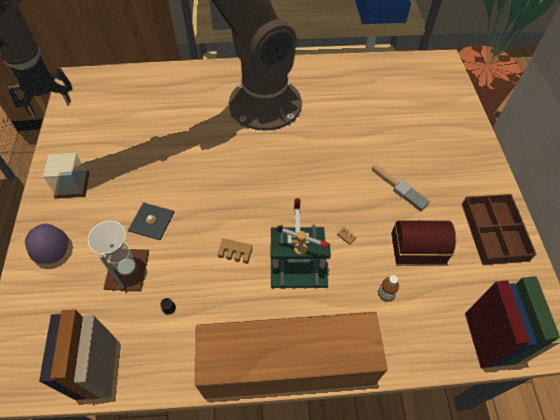

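View pics/d0.png

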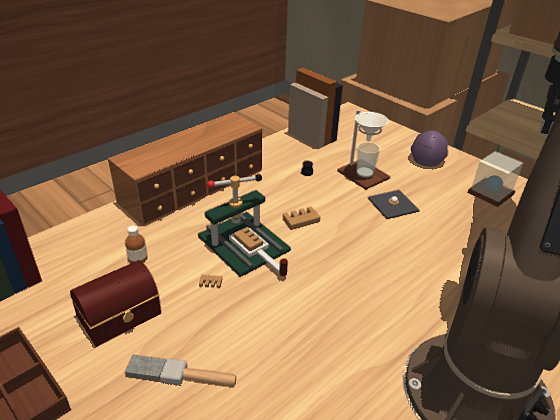

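The scene view shows the press at about (300,257), with the tray knob pointing toward the robot at (297,203), the red ball at (324,244) and the black ball at (283,231). A larger comb lies at (235,250) and a smaller one at (347,235), so the middle-sized one is already in the tray. I'll zoom in next.

```bash
python3 - <<'E'
from h import *
a=cv2.imread('pics/s0.png');b=cv2.imread('pics/d0.png')
A=cv2.resize(a[190:300,255:355],(545,600),interpolation=cv2.INTER_CUBIC)
A=cv2.resize(a[190:295,258:343],None,fx=4.6,fy=4.6,interpolation=cv2.INTER_CUBIC)
B=cv2.resize(b[170:275,195:295],None,fx=4,fy=4,interpolation=cv2.INTER_CUBIC)
c=np.zeros((max(A.shape[0],B.shape[0]),A.shape[1]+B.shape[1],3),np.uint8);c[:A.shape[0],:A.shape[1]]=A;c[:B.shape[0],A.shape[1]:]=B
print(A.shape,B.shape);cv2.imwrite('pics/crop1.png',c)
E
```

```text
(483, 391, 3) (420, 400, 3)
```

View pics/crop1.png

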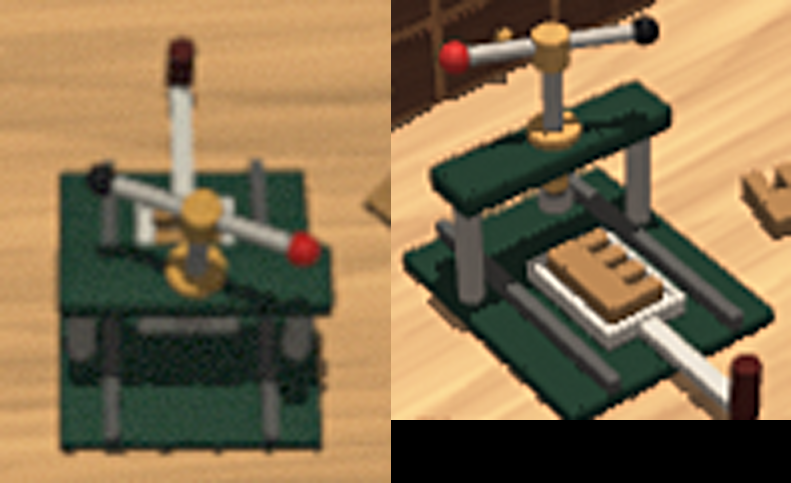

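```bash
python3 - <<'E'
from h import *
def ray(f,u,v):
    a=p3(f,u,v,0.0);b=p3(f,u,v,.3);return a,(b-a)/np.linalg.norm(b-a)
def tri(p,q):
    a,d=ray('s0',*p);b,e=ray('d0',*q)
    s=np.linalg.lstsq(np.c_[d,-e],b-a,rcond=None)[0]
    P,Q=a+s[0]*d,b+s[1]*e
    return ((P+Q)/2).round(4),np.linalg.norm(P-Q).round(4)
for n,p,q in[('red',(323.9,244.3),(211,184.3)),('blk',(280,229.1),(259,177.8)),('knobtop',(297.3,199.8),(283.8,260.5))]:
    print(n,tri(p,q),p3('s0',*p),p3('d0',*q))
print('plate')
for u,v in[(60,173),(303,173),(320,447),(60,447)]: print(p3('s0',258+u/4.6,190+v/4.6,.012).round(4))
print('plate side');
for u,v in[(184,418),(382,318)]: print(p3('d0',195+u/4,170+v/4,.012).round(4))
E
```

```text
red (array([0.6433, 0.0993, 0.1659]), np.float64(0.0023)) [0.64744038 0.09922213 0.17237825] [0.63583    0.10321956 0.17178121]
blk (array([0.5937, 0.    , 0.165 ]), np.float64(0.0032)) [0.59844816 0.00093911 0.17126601] [0.58592588 0.0048772  0.17158855]
knobtop (array([0.4385, 0.0626, 0.0535]), np.float64(0.0012)) [0.43749478 0.06327146 0.05141676] [0.4381534  0.06212049 0.05365199]
plate
[ 0.4984 -0.0144  0.012 ]
[0.5093 0.1319 0.012 ]
[0.6869 0.1182 0.012 ]
[ 0.6758 -0.0267  0.012 ]
plate side
[0.5002 0.133  0.012 ]
[ 0.4874 -0.0083  0.012 ]
```

Press yaw is about -0.072, the screw axis is at about (0.619, 0.050), and the handle starts at about 0.39 rad. Next I'll check IK along the handle arc, then push the tray.

```bash
cat >> h.py <<'E'
C=np.array([.619,.050]); YAW=-.072; ZB=.1665; PHI0=.463   # bar height at PHI0
def pose(phi,turned,off=0,dz=-.014):
    """tool around the ball; phi: tool angle (world, clockwise from +y), turned: handle rad since start"""
    p=C+.055*np.array([np.sin(phi),np.cos(phi)])
    return [p[0],p[1],ZB-.024*turned/(2*np.pi)+dz+off],[np.pi,0,np.pi/2-phi]
E
python3 - <<'E'
from h import *
for k in (0,1):
  print([ (lambda q:None if q is None else q.round(2).tolist())(None if (r:=robot.solve_ik(pose(f,0)[0],[np.pi,0,np.pi/2-f-k*np.pi])) is None else np.array(r)) for f in np.arange(.1,4.1,.65)])
robot.gripper_to(0.0)
o=[np.pi,0,YAW]
u=np.array([np.cos(YAW),np.sin(YAW)]); K=C-.18*u
P=lambda s,z:[*(K+s*u),z]
robot.move_pose([.36,-.25,.3],o); robot.move_pose(P(-.05,.13),o)
robot.move_straight(P(-.05,.025))
print(robot.current_ft_force(),robot.current_time_s())
c1=robot.move_straight(P(-.012,.025),.06,contact_N=1.5); print(c1,(np.array(robot.current_position()[:2])-K)@u,robot.current_ft_force())
c2=robot.move_straight(P(.05,.025),.05,contact_N=8); print(c2,(np.array(robot.current_position()[:2])-K)@u,robot.current_ft_force(),robot.current_time_s())
E
```

```text
[[0.15, 0.6, -0.62, 1.61, 0.39, 1.06, -0.68], [0.08, 0.61, -0.48, 1.53, 0.3, 1.07, -1.22], [0.02, 0.6, -0.3, 1.51, 0.2, 1.06, -1.73], [-0.02, 0.58, -0.15, 1.54, 0.09, 1.03, -2.24], [-0.74, 0.79, 1.15, 1.68, -0.77, 1.2, -2.09], [0.58, 0.72, -1.07, 1.65, 0.68, 1.18, 2.28], [0.57, 0.67, -1.07, 1.73, 0.65, 1.14, 1.59]]
[[0.38, 0.76, -1.07, 1.59, 0.7, 1.22, 2.22], [0.38, 0.81, -1.07, 1.51, 0.73, 1.26, 1.61], [0.32, 0.73, -0.84, 1.48, 0.57, 1.19, 1.14], [0.39, 0.73, -0.87, 1.5, 0.58, 1.19, 0.52], [0.37, 0.64, -0.73, 1.58, 0.46, 1.1, -0.02], [0.32, 0.56, -0.6, 1.67, 0.36, 1.02, -0.6], [0.2, 0.48, -0.44, 1.76, 0.24, 0.96, -1.2]]
[ 0.15250892 -0.01475553  0.4819516 ] 4.4333
True -0.019826948590892395 [-0.50893668 -0.57695343  0.4386986 ]
True 0.028866659965272906 [ 0.63256477 -0.36187607 -0.14113922] 5.9167
```

```bash
sed -i 's|np.pi/2-phi\]|-np.pi/2-phi]|' h.py; python3 - <<'E'
from h import *
u=np.array([np.cos(YAW),np.sin(YAW)]); K=C-.18*u
P=lambda s,z:[*(K+s*u),z]
c2=robot.move_straight(P(.045,.025),.03,contact_N=15); print(c2,(np.array(robot.current_position()[:2])-K)@u,robot.current_ft_force(),robot.current_time_s())
robot.move_straight(P(0,.025)); robot.move_straight(P(-.02,.25),.3)
snap('side','d1'); snap('scene','s1')
print(robot.current_time_s())
a=cv2.imread('pics/s1.png');b=cv2.imread('pics/d1.png')
A=cv2.resize(a[190:295,258:343],None,fx=4.6,fy=4.6,interpolation=cv2.INTER_CUBIC)
B=cv2.resize(b[170:275,195:295],None,fx=4,fy=4,interpolation=cv2.INTER_CUBIC)
c=np.zeros((max(A.shape[0],B.shape[0]),A.shape[1]+B.shape[1],3),np.uint8);c[:A.shape[0],:A.shape[1]]=A;c[:B.shape[0],A.shape[1]:]=B
cv2.imwrite('pics/crop2.png',c)
E
```

```text
True 0.028714933771068162 [0.54706306 0.19272382 0.18725931] 6.2083
7.5417
```

View pics/crop2.png

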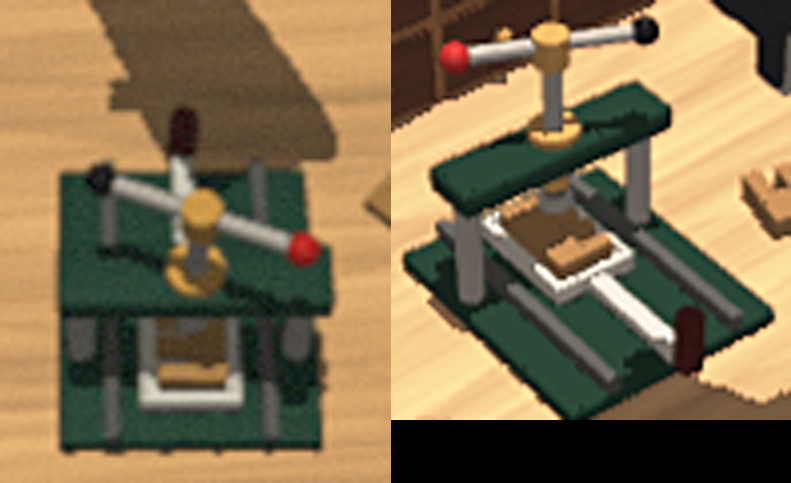

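```bash
python3 - <<'E'
from h import *
u=np.array([np.cos(YAW),np.sin(YAW)])
f=lambda P:(P[:2]-C)@u
print('knob s',f(p3('s0',258+181/4.6,190+44/4.6,.054)),f(p3('s1',258+184/4.6,190+113/4.6,.054)))
print('knob d',f(p3('d0',195+355/4,170+362/4,.054)),f(p3('d1',195+298/4,170+315/4,.054)))
for v in(390,404):print('rim',f(p3('s1',258+191/4.6,190+v/4.6,.022)))
E
```

```text
knob s -0.18102534256388253 -0.13175950059377475
knob d -0.181469658129172 -0.13211352478685462
rim 0.032249141156267015
rim 0.040826507450974166
```

The tray moved 49.3 ± 1 mm and stopped hard twice at the same place, so it's home. Now the first half turn on the red end.

```bash
cat >> h.py <<'E'
def read(phi):
    F=np.mean([robot.current_ft_force() for _ in range(4)],0)
    t=np.array([np.cos(phi),-np.sin(phi)]); n=np.array([np.sin(phi),np.cos(phi)])
    q=np.array(robot.current_position()[:2])-C; a=np.arctan2(q[0],q[1])%(2*np.pi)
    return -F[:2]@t, F[:2]@n, F[2], a, np.hypot(*q)
def go(phi,turned,off=0,speed=.08,**k):
    p,o=pose(phi,turned,off); return robot.move_straight(p,speed,rotation=o,**k)
E
python3 - <<'E'
from h import *
robot.gripper_to(.03)
p,o=pose(PHI0,0,.08); robot.move_pose(p,o)
go(PHI0,0,0,.12)
print(robot.current_finger_gap(),np.round(read(PHI0),3),robot.current_time_s())
L=.109
for th in np.r_[-.04,np.arange(.06,.7,.15)]:
    f=PHI0+L+th; go(f,max(th,0)); print(round(th,2),np.round(read(f),3),round(robot.current_time_s(),2))
E
```

```text
0.029923409119325135 [0.315 0.361 0.09  0.465 0.056] 12.0583
-0.04 [ 0.34  -0.084 -0.379  0.538  0.055] 12.31
0.06 [ 3.577 -1.686  2.655  0.614  0.055] 12.56
0.21 [ 3.797 -1.005  1.103  0.761  0.055] 12.86
0.36 [ 4.028 -1.437  0.009  0.912  0.055] 13.16
0.51 [ 4.563 -0.774  0.366  1.065  0.055] 13.46
0.66 [ 3.694 -1.926  0.677  1.217  0.055] 13.76
```

```bash
cat >> h.py <<'E'
L=.109
def push(th,Fabs,speed=.08,phi0=PHI0,done=0):
    f=phi0+L+th; F0=read(f)[0]
    c=go(f,th+done,0,speed,contact_N=max(Fabs-F0,.5)); r=read(f)
    print(round(th,2),Fabs,'F0',round(F0,2),c,np.round(r,3),round(robot.current_time_s(),2)); return c,r
E
python3 - <<'E'
from h import *
th=.66
for F in (12,11,10,9.5,9,8.5,8,7.5):
    th+=.18
    c,r=push(th,F,.06)
    if c: th=r[3]-PHI0-L; print('stopped at',th)
E
```

```text
0.84 12 F0 3.29 False [ 4.243 -3.069  1.27   1.399  0.055] 14.09
1.02 11 F0 3.62 False [ 4.065 -2.648  0.666  1.58   0.055] 14.43
1.2 10 F0 3.52 False [ 4.157 -2.87  -0.055  1.759  0.055] 14.76
1.38 9.5 F0 3.58 False [ 4.519 -3.692  0.304  1.935  0.055] 15.09
1.56 9 F0 3.78 False [ 3.568 -4.034 -0.215  2.112  0.055] 15.43
1.74 8.5 F0 2.79 False [ 3.888 -3.633 -0.934  2.29   0.055] 15.76
1.92 8 F0 3.17 True [ 0.007 -0.097  0.784  2.38   0.054] 15.97
stopped at 1.80785925495598
1.99 7.5 F0 0.0 True [-0.116 -0.26   0.497  2.469  0.054] 16.18
stopped at 1.8967010717564001
```

Free turning triggers at about 8.0–8.5 N, as specified. Snug is therefore about 10.3–13.7 N at the ball, so I'll set the stop at 11.7 N.

```bash
python3 - <<'E'
from h import *
th=1.85;c=False
while th<3.1 and not c:
    th=min(th+.18,3.14)
    c,r=push(th,11.5,.06)
if not c:
    f=r[3]; th=f-PHI0-L; print('ball th',th)
    go(f-L,th); go(f-L,th,.05,.15)
print(np.round(read(f-L),2),robot.current_time_s())
E
```

```text
2.03 11.5 F0 -0.13 False [ 4.197 -1.861  0.103  2.577  0.054] 16.45
2.21 11.5 F0 3.8 False [ 4.623 -1.871 -0.618  2.758  0.054] 16.78
2.39 11.5 F0 4.21 False [ 4.693 -2.185 -1.092  2.938  0.054] 17.12
2.57 11.5 F0 4.23 False [ 3.729 -2.281 -0.443  3.119  0.055] 17.45
2.75 11.5 F0 3.26 False [ 3.257 -3.233 -0.946  3.299  0.055] 17.78
2.93 11.5 F0 2.63 False [ 4.339 -2.453 -0.433  3.48   0.055] 18.12
3.11 11.5 F0 3.83 False [ 3.775 -1.264 -0.505  3.664  0.055] 18.45
ball th 3.091516258918157
[-0.37  0.18  0.06  3.56  0.06] 19.2083
```

```bash
python3 - <<'E'
from h import *
D=3.09; ph=PHI0+D-np.pi
p,o=pose(ph,D,.08); robot.move_pose(p,o)
c=go(ph,D,0,.12,contact_N=6)
print(c,np.round(read(ph),3),robot.current_position(),robot.current_time_s())
if not c:
    th=0.
    while th<3.1 and not c:
        th=min(th+.15,3.14)
        c,r=push(th,11.7,.05,ph,D)
    print('ball th',r[3]-ph-L, 'c',c)
E
```

```text
False [-0.7    1.168  0.725  0.414  0.055] [0.64132932 0.10080632 0.14139321] 22.275
0.15 11.7 F0 -0.38 False [ 3.677 -2.051  0.803  0.655  0.055] 22.71
0.3 11.7 F0 3.33 False [ 3.781 -2.528  0.887  0.804  0.055] 23.02
0.45 11.7 F0 3.36 False [ 5.064 -1.689 -0.185  0.953  0.055] 23.34
0.6 11.7 F0 4.75 False [ 4.683 -1.448 -0.69   1.103  0.055] 23.66
0.75 11.7 F0 4.41 False [ 4.984 -1.69   0.167  1.254  0.055] 23.98
0.9 11.7 F0 4.68 False [ 3.819 -2.474  0.37   1.403  0.055] 24.29
1.05 11.7 F0 3.41 False [ 3.493 -3.083 -0.267  1.551  0.055] 24.61
1.2 11.7 F0 2.99 False [ 3.743 -3.266  1.46   1.696  0.055] 24.93
1.35 11.7 F0 3.21 False [ 5.081 -3.153 -0.047  1.834  0.055] 25.24
1.5 11.7 F0 4.55 False [ 6.954 -4.497 -0.61   1.974  0.054] 25.56
1.65 11.7 F0 6.2 False [ 7.064 -4.709 -0.213  2.114  0.054] 25.88
1.8 11.7 F0 6.28 False [ 8.215 -5.64  -1.36   2.256  0.054] 26.19
1.95 11.7 F0 7.28 True [0.924 0.586 0.182 2.336 0.053] 26.4
ball th 1.8152831519194437 c True
```

The handle stiffened: static force rose from about 4 to 8.2 N over the last ~0.5 rad, and the 11.7 N stop then triggered, about 3.4 N above free turning. I'll let go now and check.

```bash
python3 - <<'E'
from h import *
D=3.09; r=read(2.3); T=D+1.815; f=r[3]-L
go(f,T); print(np.round(read(f),2)); go(f,T,.12,.15)
p=np.array(robot.current_position()); robot.move_straight([p[0]-.25,p[1]-.02,.30],.25)
print(np.round(read(f),2))
a=snap('scene','s2')['img'];b=snap('side','d2')['img']
print(robot.current_time_s())
A=cv2.resize(a[190:295,258:343],None,fx=4.6,fy=4.6,interpolation=cv2.INTER_CUBIC)
B=cv2.resize(b[170:275,195:295],None,fx=4,fy=4,interpolation=cv2.INTER_CUBIC)
c=np.zeros((max(A.shape[0],B.shape[0]),A.shape[1]+B.shape[1],3),np.uint8);c[:A.shape[0],:A.shape[1]]=A;c[:B.shape[0],A.shape[1]:]=B
cv2.imwrite('pics/crop3.png',c); cv2.imwrite('pics/full3.png',np.hstack([cv2.resize(a,None,fx=.7,fy=.7),cv2.resize(b,None,fx=.7,fy=.7)]))
E
```

```text
[-0.23 -0.48 -0.44  2.23  0.06]
[ 0.57 -0.89  0.79  4.46  0.21]
28.975
```

View pics/crop3.png

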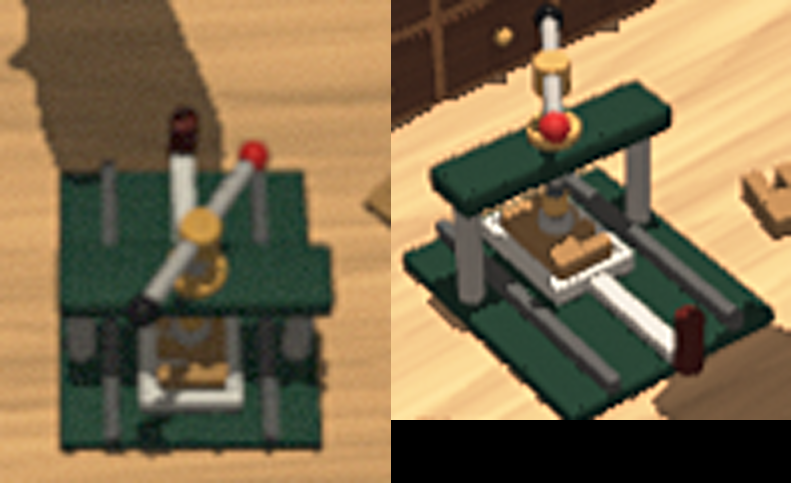

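View pics/full3.png

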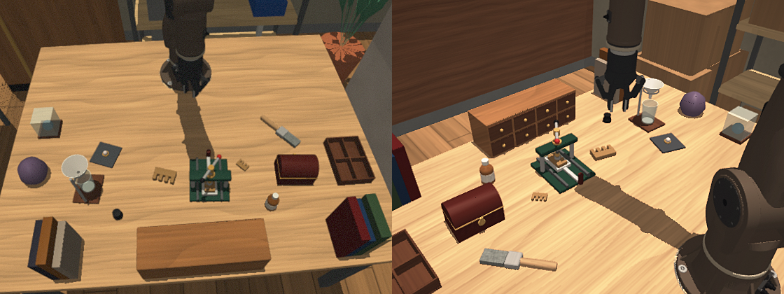

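```bash
python3 - <<'E'
from h import *
r=p3('s2',258+254/4.6,190+155/4.6,.148);b=p3('s2',258+142/4.6,190+310/4.6,.148);d=b-r
print(r,b,np.linalg.norm(d),np.arctan2(d[0],d[1]),'expected ~2.23')
robot.sleep(.5); print(robot.current_ft_force()); robot.hand_in()
E
```

```text
[0.57553508 0.08453972 0.148     ] [0.66280492 0.01682539 0.148     ] 0.11045929125639051 2.2306803042390007 expected ~2.23
[-0.12857639 -0.77352058  0.2311794 ]
the job is handed in; nothing more can be done
```

I pushed the tray home, screwed the T-handle down until it stiffened clearly, let go and handed the job in after about 30 s of robot time.

- **Tray:** It hit its stop at the same spot twice, at 8 N and again at 15 N. The pictures show it moved about 49 mm, which is the full 50 mm within measuring error.
- **Handle:** I turned the red end about 3.1 rad, then the black end about 1.8 rad, ending at roughly 5.3 rad. The last picture puts the bar at 2.231 rad against the 2.23 rad I expected.
- **Clamping:** Free turning took about 8.2 N at the ball. The force rose over the last 0.5 to 0.65 rad, and I stopped at my 11.7 N limit. I estimate 50 to 67 N of clamping, inside the snug range of 26 to 78 N and well below the 110 N crack limit.
- **After letting go:** The wrist force was close to zero and the gripper was clear of everything. The other things on the shelf look unmoved in the last scene and side pictures.

No check failed. The two clamping figures differ a little: the stopping force gives about 50 N, and the rise in force gives about 67 N. I did not test the grip again, because pushing the handle further risked over-tightening.

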